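# Build up a bamboo steamer over the saucepan

## Task

Set up the bamboo steamer on the saucepan that stands on the worktop at the right, one piece after another from the bottom up: first seat the deep empty basket on the pan, then put the garlic bulb (it takes longest, and only fits there) into that basket, next seat the shallower basket with the two eggs on top of it, and last close it with the bamboo lid. Each foot has to drop home inside the rim below so that the tower stands square; carry the eggs level, leave the pan standing where it is, and do not disturb the pepper mill and the salt shaker.

Things in the scene. Friction and masses are not known exactly. Their poses are not given: they have to be found in the camera images.
- saucepan: Small cream saucepan standing on the worktop at the robot's right (a like one at the back of the hob is not meant): round, 166 mm across, rim 56 mm high, one straight handle along its own +y reaching 216 mm from the pan's middle, 42 to 62 mm high. Loose, 0.7 kg. Origin: under the middle of the pan, at its underside; z up.
- pan_mouth (a point): Middle of the saucepan's mouth, at rim height (56 mm above its underside). The mouth is 156 mm across inside; a seated basket's origin lies 8 mm below this point.
- deep_basket: Empty, taller bamboo basket, 0.15 kg. Hoop 172 mm outside, 156 inside: 8 mm wall, can be pinched from above anywhere on the rim. Rim 84 mm above its underside. Below the hoop a tapered foot, 147 mm across, 8 mm high, drops inside the rim it is seated on (4 mm play all round); the hoop rests on that rim. Slatted floor 72 mm below the rim. Origin: centre of the foot's underside; z up.
- deep_basket_rim (a point): Middle of the deep basket's mouth, at the top of its rim, 84 mm above its origin. When the egg basket is seated its origin lies 8 mm below this point.
- garlic: Whole garlic bulb, 60 x 57 mm across, 58 mm high with its stalk up, 0.04 kg. Origin: centre of its underside; z up along the stalk. Grasp it across from above.
- egg_basket: Shallower basket with two brown eggs lying side by side in its middle (fixed in it), 0.25 kg. Hoop and foot as the deep basket's; rim 64 mm above its underside. The eggs fill 28 mm either way along its x, 42 mm along its y, up to 12 mm below the rim; fingers fit between them and the wall, best at the two ends of its x axis (50 mm). Origin: centre of the foot's underside; z up.
- egg_basket_rim (a point): Middle of the egg basket's mouth, at the top of its rim, 64 mm above its origin. When the lid is seated its origin lies 8 mm below this point.
- steamer_lid: Flat woven bamboo lid, 172 mm across, 0.14 kg, with the same foot (147 mm across, 8 mm high). Its top is 28 mm above the underside; on it stands a wooden handle: a bar 10 mm thick (along the lid's x), 56 mm long (along its y), from 46 to 62 mm above the underside, on two posts at its ends. Origin: centre of the foot's underside; z up.
- pepper_mill: Bystander: wooden pepper mill, 58 mm across, 170 mm high, standing. Origin: centre of its underside.
- salt_shaker: Bystander: glass salt shaker with a grey top, 44 mm across, 90 mm high, standing. Origin: centre of its underside.

How it is judged:
By the outcome, as a careful person would: the job done as asked, in the order asked, and still so for the second after the job is handed in, with the robot touching nothing.
It also fails if it takes over 136 s, if anything falls off the work surface, if the arm or the gripper's body presses on something with over 40 N, if the wrist force passes 120 N, or if a joint passes its speed limit or range.

## Robot

A 7-joint arm with a two-finger parallel gripper is mounted at the origin on a cart in front of the work surface, level with it; the furniture and walls round the work are solid. World frame = base frame: x ahead of the robot, y to its left, z up, the work surface at z = 0. Lengths are in m, angles in rad, forces in N, time in s.
With the tool pointing down it reaches from about 0.425 to 0.925 m from the base axis. Payload 6.8 kg.
Tool frame: the origin (TCP) lies on the mounting face of the last link; the fingertips stand 173 mm ahead of it and the grasp point (between the pads) lies 155 mm ahead of it; z points along the fingers, y is the line along which they close (so a half turn about z gives the same grasp; the last joint's range is limited). The gripper opens to 85 mm and grips with 20 to 120 N. Pads are 22 mm wide; open, the fingers measure 114 mm over their backs; the gripper's body (76 mm by 85 mm) begins 54 mm behind the grasp point. The pads swing forward as they close: fully open they stand 13 mm farther back than shut.
Start: joints at [1.078, 0.477, 0.022, 1.555, -0.011, 1.109, -0.083], TCP at [0.253, -0.626, 0.405] pointing down, gripper open.
Joint ranges: [-2.96, 2.96], [-0.34, 2.1], [-1.41, 1.46], [0.24, 2.44], [-1.37, 4.51], [0.17, 1.92], [-2.96, 2.96]. Speed limits (rad/s): [2.39, 2.39, 3.14, 3.14, 3.14, 3.14, 3.14].

## Interface

Orientations are given as [roll, pitch, yaw] about the fixed x, y, z axes, in that order (R = Rz(yaw) Ry(pitch) Rx(roll)).
In Python, from station import status, eyes, bot gives the robot as it stands.
- The arm moves only by the tool send_rows, never from a script. Its argument "increments" is one flat list of numbers, 7 for each row, row after row: the turn, a rotation vector about the tool's x, y, z in units of 6 degrees (1.0 is 6 degrees), then the shift along the tool's x, y, z in units of 50 mm (1.0 is 50 mm), then the opening, from 0 (shut) to 1 (fully open). A call has 1 to 10 rows; each row is the pose to reach, as a shift and turn from the pose commanded when the call began, along the tool's axes at that moment; what a row does not reach only later rows make up. A row lasts 1/10 s, in which the tool goes at most 50 mm and 8.59 degrees, less where a joint would pass 70% of its speed; a pose out of reach is approached as far as the arm can. A call with a gripper value outside its range is refused whole. The fingers move at their own pace and stop on an object; "grip_force" is the grip in N (left out, the last holds). Time passes only in rows, so rows that repeat a pose let the fingers close. It gives the time, the measured TCP pose, the force, the opening and the grip force at its end, in the units of the state.
- status.sense(): the state, without advancing time (a new reading comes with each control period).
- eyes.grab_frame(name): name is "scene" or "top"; returns (picture, depth): 480x640x3 uint8, red, green, blue; 480x640 float32, m along the optical axis (not along the pixel's ray), 0 where there is no reading.
- eyes.camera_model(name): a dict with "fx", "fy", "cx", "cy" (pixels), "R" (3x3) and "t" (3): a world point X has camera coordinates R X + t. Camera axes: x right, y down, z forward; pixel columns grow to the right and rows downward; lengths in m; the calibration is good to about 2 mm. A picture is of the moment at which its call begins. camera_model takes no time and is no camera call.
- bot.sign_off(): hands the job in; it is judged then, once.
The state is a dict: "t": time; "qpos": joint angles; "qvel": joint speeds; "tau": joint torques, N m; "eef_pos": TCP position; "orientation": TCP orientation; "force": force on the tool from outside, world axes, zero at the start; "torque": the same for the moment, N m; "grip_width": finger opening in m; "finger_force": force on a finger pad.
Only numpy, scipy, OpenCV 4.12 (cv2) and the standard library are available. Lean on these libraries where they do the work, as an engineer would, in place of code of your own. Each camera call takes 0.05 s, during which the arm holds its last target. There are 200 camera calls.

## Working session

There is one attempt and no reset: what is moved stays moved. The work goes in short steps, Python scripts to look and compute and a tool call to move; the robot and the scene stay as the last step left them, time stands still between calls to the robot, and variables do not carry over. Pictures are saved under pics/ and viewed, at most 14 in all, crops included, and the job is handed in when it is done.

Besides the shell and the picture viewer there is one more tool, called as name(argument=value, ...) on one line, values as JSON. send_rows: Moves the arm, as the interface text tells. Its arguments: {"type":"object","properties":{"increments":{"type":"array","items":{"type":"number"}},"grip_force":{"type":"number"}},"required":["increments"]}

```bash
ls; mkdir -p pics; python3 - <<'E'
from station import status, eyes, bot
import cv2, numpy as np
print(status.sense())
for n in ("scene","top"):
    p,d=eyes.grab_frame(n); m=eyes.camera_model(n); print(n,m)
    cv2.imwrite(f"pics/{n}0.png",p[:,:,::-1]); np.savez(f"pics/{n}0.npz",p=p,d=d)
E
```

```text
pics
{'t': 0.0, 'qpos': array([ 1.07791516,  0.47780901,  0.02232641,  1.556476  , -0.01147784,
        1.10930522, -0.08313256]), 'qvel': array([-1.38820618e-04, -4.82512489e-04,  8.88824936e-05,  1.91504034e-03,
        7.30041387e-04,  8.65031862e-04, -5.22362119e-05]), 'tau': array([-9.08745028e-05, -5.96458590e+01,  1.60747737e+00, -2.81204313e+01,
        1.22833857e-02,  9.49329376e-03,  3.92941018e-06]), 'eef_pos': array([ 0.25326959, -0.62537568,  0.40370883]), 'orientation': array([-3.13972949e+00,  1.53510385e-04,  3.84791818e-01]), 'force': array([ 0.02751179,  0.43489116, -0.47766598]), 'torque': array([-0.00408164, -0.00636804,  0.00423967]), 'finger_force': 0.0, 'grip_width': 0.08547150279414828}
scene {'fx': 557.0494718078295, 'fy': 557.0494718078295, 'cx': 321.1912209829773, 'cy': 236.5533945015662, 'R': array([[-0.71285538, -0.70120579,  0.012151  ],
       [-0.55742072,  0.55599727, -0.61656239],
       [ 0.42558119, -0.44629304, -0.78721228]]), 't': array([0.38174276, 0.39732169, 1.08945992])}
top {'fx': 509.2977029291885, 'fy': 509.2977029291885, 'cx': 316.2747141014473, 'cy': 238.865140121599, 'R': array([[ 0.00526741, -0.99982021, -0.01821552],
       [-0.98710395, -0.00228424, -0.16006431],
       [ 0.15999393,  0.01882374, -0.9869385 ]]), 't': array([-0.06826797,  0.59923787,  1.01978254])}
```

View pics/scene0.png

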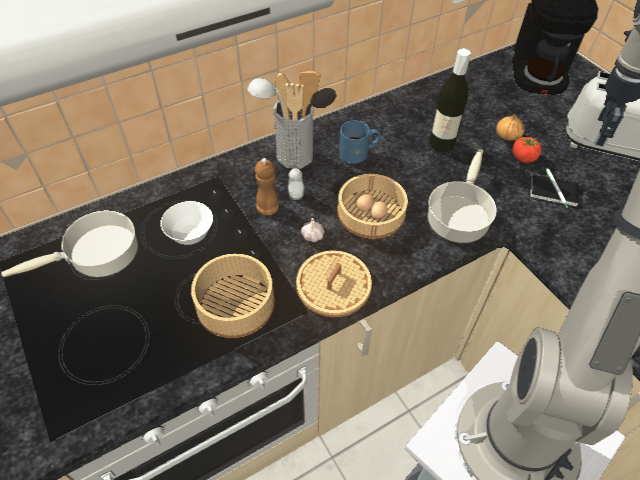

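View pics/top0.png

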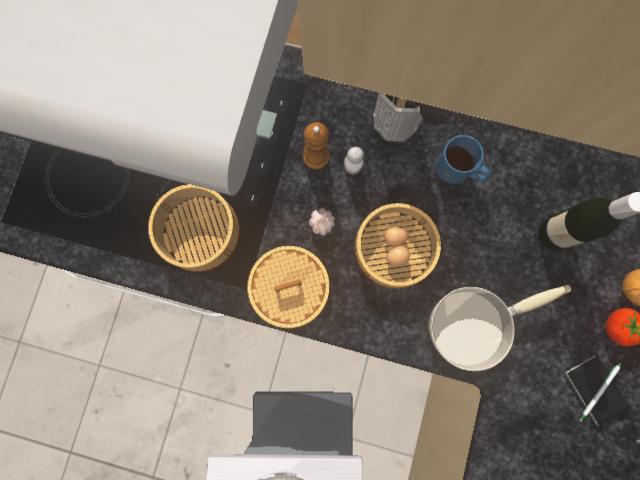

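The top view shows the deep basket (194,227), lid (288,287) with its bar running roughly left-right, garlic (321,222), egg basket (398,246) and target pan (472,329) with its handle to (570,290). The mill is at (316,145) and the salt at (354,161). The hood overhangs the upper left. Next I'll measure the poses.

```bash
cat > h.py <<'E'
import numpy as np, cv2
from station import status, eyes, bot
from scipy.optimize import least_squares
from scipy.spatial.transform import Rotation as Ro
def cloud(n,d):
    m=eyes.camera_model(n); v,u=np.mgrid[:480,:640]
    c=np.stack([(u-m['cx'])/m['fx']*d,(v-m['cy'])/m['fy']*d,d],-1)
    w=(c-m['t'])@m['R']; w[d<=0]=np.nan; return w
def hull(P):
    h=cv2.convexHull(P.astype(np.float32))[:,0]; r=least_squares(lambda s:np.hypot(*(h-s[:2]).T)-s[2],[*h.mean(0),.085],loss='soft_l1',f_scale=.001)
    return r.x, np.abs(r.fun).mean()
def project(n,X):
    m=eyes.camera_model(n); c=m['R']@np.array(X)+m['t']; return c[0]/c[2]*m['fx']+m['cx'],c[1]/c[2]*m['fy']+m['cy']
E
python3 - <<'E'
from h import *
C={n:cloud(n,np.load(f"pics/{n}0.npz")['d']) for n in("scene","top")}
T=C['top']
for nm,(u,v) in dict(deep=(194,227),lid=(288,300),garlic=(321,222),egg=(398,246),pan=(472,345),mill=(316,130),salt=(354,153),hood=(230,150),hob=(235,270),ctr=(350,300)).items(): print(nm,T[v,u].round(3))
for nm,uv,z0,z1 in (("deep",(194,227),.078,.092),("lid",(288,287),.022,.032),("egg",(398,246),.056,.07),("pan",(472,329),.050,.060)):
  for n in("top","scene"):
    W=C[n].reshape(-1,3); c=T[uv[1],uv[0],:2]
    for k in range(2):
      s=W[(np.hypot(*(W[:,:2]-c).T)<.10)&(W[:,2]>z0)&(W[:,2]<z1)]
      x,e=hull(s[:,:2]); c=x[:2]
    print(nm,n,len(s),x.round(4),e.round(5),'z',np.percentile(s[:,2],[5,50,95]).round(4))
for nm,uv,z0,z1,R in (("garlic",(321,222),.015,.04,.05),("garlictop",(321,222),.045,.07,.03),("bar",(288,287),.05,.07,.05),("mill",(316,130),.1,.2,.06),("salt",(354,153),.05,.1,.04),("eggs",(398,246),.03,.056,.05)):
  for n in("top","scene"):
    W=C[n].reshape(-1,3); c=T[uv[1],uv[0],:2]
    s=W[(np.hypot(*(W[:,:2]-c).T)<R)&(W[:,2]>z0)&(W[:,2]<z1)]
    if len(s)>8: print(nm,n,len(s),s[:,:2].mean(0).round(4),s[:,:2].min(0).round(3),s[:,:2].max(0).round(3),s[:,2].max().round(3),cv2.minAreaRect((s[:,:2]*1000).astype(np.float32)))
h=T[:200,:300].reshape(-1,3); h=h[h[:,2]>.2]; print('hood',np.nanmin(h,0),np.nanmax(h,0))
E
```

```text
deep [0.63  0.201 0.018]
lid [ 0.473 -0.007  0.024]
garlic [ 0.636 -0.076  0.048]
egg [ 0.586 -0.237  0.041]
pan [ 0.382 -0.393  0.006]
mill [ 0.793 -0.067  0.166]
salt [ 0.774 -0.144  0.086]
hood [ 0.554 -0.015  0.738]
hob [0.538 0.111 0.004]
ctr [ 0.474 -0.138  0.002]
deep top 1088 [0.6216 0.1889 0.0862] 0.00058 z [0.0804 0.0891 0.0916]
deep scene 1058 [0.617  0.1924 0.0867] 0.00053 z [0.0794 0.0882 0.0915]
lid top 4824 [ 0.503  -0.007   0.0857] 0.0003 z [0.023  0.0261 0.0297]
lid scene 3437 [ 0.4982 -0.0035  0.0867] 0.00082 z [0.0229 0.0262 0.03  ]
egg top 1085 [ 0.5878 -0.2353  0.086 ] 0.00028 z [0.0592 0.0637 0.067 ]
egg scene 739 [ 0.5833 -0.2318  0.0869] 0.00105 z [0.0571 0.0626 0.0668]
pan top 574 [ 0.4181 -0.3818  0.0832] 0.00181 z [0.0508 0.0543 0.058 ]
pan scene 344 [ 0.4147 -0.3793  0.0839] 0.00276 z [0.0503 0.0538 0.0581]
garlic top 332 [ 0.6382 -0.0762] [ 0.614 -0.104] [ 0.67 -0.05] 0.04 ((641.8341064453125, -76.57721710205078), (56.5015869140625, 53.84164810180664), 0.02428867481648922)
garlic scene 260 [ 0.6298 -0.0652] [ 0.607 -0.098] [ 0.666 -0.045] 0.04 ((636.74005
[... 1186 characters left out ...]
.093 ((772.7807006835938, -146.0883331298828), (34.173484802246094, 35.71210479736328), 28.281864166259766)
salt scene 227 [ 0.7641 -0.1383] [ 0.75 -0.16] [ 0.785 -0.125] 0.092 ((768.05224609375, -141.06719970703125), (36.47776794433594, 30.753339767456055), 22.532005310058594)
eggs top 703 [ 0.5862 -0.2342] [ 0.548 -0.261] [ 0.627 -0.209] 0.055 ((587.5986938476562, -235.16659545898438), (79.68944549560547, 48.3058967590332), 5.8601155281066895)
eggs scene 437 [ 0.5786 -0.2266] [ 0.542 -0.255] [ 0.622 -0.204] 0.055 ((581.6608276367188, -228.80551147460938), (51.45137405395508, 79.61216735839844), 88.46646881103516)
hood [ 0.53018024 -0.06317393  0.6660521 ] [0.71792134 0.18468372 0.74258043]
```

```bash
cat >> h.py <<'E'
def plan(gp,yaw_deg,s=None):
    """units from current pose to grasp point gp with tool straight down, yaw of tool x in deg"""
    s=s or status.sense(); R=Ro.from_euler('xyz',s['orientation']).as_matrix()
    D=Ro.from_euler('xyz',[180,0,yaw_deg],degrees=True).as_matrix()
    tcp=np.array(gp)-0.155*D[:,2]
    print('t',round(s['t'],2),'turn',(Ro.from_matrix(R.T@D).as_rotvec(degrees=True)/6).round(2),'shift',(R.T@(tcp-s['eef_pos'])/.05).round(2))
def here():
    s=status.sense(); R=Ro.from_euler('xyz',s['orientation']).as_matrix()
    print('t %.2f'%s['t'],'grasp',(s['eef_pos']+.155*R[:,2]).round(4),'rpy',np.degrees(s['orientation']).round(2),'F',s['force'].round(1),'w',s['grip_width'].round(4),'q',s['qpos'].round(2)); return s
E
python3 - <<'E'
from h import *
here(); plan([.52,-.2,.25],70); plan([.541,.167,.25],107.1); plan([.541,.167,.076],107.1)
E
```

```text
Traceback (most recent call last):
  File "h.py", line 22, in here
    print('t %.2f'%s['t'],'grasp',(s['eef_pos']+.155*R[:,2]).round(4),'rpy',np.degrees(s['orientation']).round(2),'F',s['force'].round(1),'w',s['grip_width'].round(4),'q',s['qpos'].round(2)); return s
                                                                                                                                              ^^^^^^^^^^^^^^^^^^^^^
AttributeError: 'float' object has no attribute 'round'
```

```bash
sed -i "s/s\['grip_width'\].round(4)/round(s['grip_width'],4)/" h.py
python3 - <<'E'
from h import *
here(); plan([.52,-.2,.25],70); plan([.541,.167,.25],107.1); plan([.541,.167,.076],107.1)
E
```

```text
t 0.10 grasp [ 0.2532 -0.6252  0.2488] rpy [-1.7991e+02  1.0000e-02  2.2050e+01] F [ 0.6 -1.1  0.7] w 0.0857 q [ 1.08  0.48  0.02  1.56 -0.01  1.11 -0.08]
t 0.1 turn [-0.02 -0.01 -7.99] shift [ 8.14 -5.88 -0.01]
t 0.1 turn [-1.000e-02 -1.000e-02 -1.417e+01] shift [ 11.28 -12.53  -0.  ]
t 0.1 turn [-1.000e-02 -1.000e-02 -1.417e+01] shift [ 11.28 -12.52   3.48]
```

send_rows(increments=[0,0,-1,1,-0.7,0,1,0,0,-2,2,-1.4,0,1,0,0,-3,3,-2.2,0,1,0,0,-4,4,-2.9,0,1,0,0,-5,5,-3.7,0,1,0,0,-6,6,-4.4,0,1,0,0,-7,7,-5.1,0,1,0,0,-8,8.1,-5.9,0,1,0,0,-8,8.1,-5.9,0,1,0,0,-8,8.1,-5.9,0,1])

```text
t: 1.1
eef_pos: [0.518, -0.1994, 0.4046]
orientation: [-3.141, 0.0, 1.222]
force: [0.3, -1.0, 0.7]
grip_width: 0.0851
finger_force: 0.0
```

```bash
python3 -c "
from h import *
here(); plan([.541,.167,.25],107.1); plan([.541,.167,.076],107.1)"
```

```text
t 1.10 grasp [ 0.5179 -0.1994  0.2496] rpy [-1.7998e+02  1.0000e-02  7.0030e+01] F [ 0.3 -1.   0.7] w 0.0851 q [ 0.54  0.3  -0.35  1.83  0.12  1.03 -0.2 ]
t 1.1 turn [-0.    0.   -6.18] shift [ 7.05 -2.07 -0.01]
t 1.1 turn [-0.    0.   -6.18] shift [ 7.05 -2.07  3.47]
```

send_rows(increments=[0,0,-0.9,1,-0.3,0,1,0,0,-1.8,2,-0.6,0,1,0,0,-2.7,3,-0.9,0,1,0,0,-3.6,4,-1.2,0,1,0,0,-4.5,5,-1.5,0,1,0,0,-5.4,6,-1.8,0,1,0,0,-6.2,7.05,-2.07,0.2,1,0,0,-6.2,7.05,-2.07,0.9,1,0,0,-6.2,7.05,-2.07,1.7,1,0,0,-6.2,7.05,-2.07,1.7,1])

```text
t: 2.1
eef_pos: [0.5383, 0.165, 0.3147]
orientation: [-3.131, 0.0, 1.874]
force: [-1.1, -0.3, -0.3]
grip_width: 0.0853
finger_force: 0.0
```

```bash
python3 - <<'E'
from h import *
here(); plan([.541,.167,.076],107.1)
p,d=eyes.grab_frame('scene'); cv2.imwrite('pics/s1.png',cv2.resize(p[200:380,130:370,::-1],None,fx=2.5,fy=2.5))
W=cloud('scene',d).reshape(-1,3); s=W[(np.hypot(W[:,0]-.619,W[:,1]-.191)<.098)&(W[:,2]>.078)&(W[:,2]<.094)]
print(hull(s[:,:2]), np.percentile(s[:,2],[5,50,95]))
E
```

```text
t 2.10 grasp [0.5368 0.1645 0.1597] rpy [-179.41    0.    107.35] F [-1.1 -0.3 -0.3] w 0.0853 q [ 0.04  0.46 -0.58  1.88  0.31  0.9  -0.38]
t 2.1 turn [-0.1   0.    0.04] shift [0.02 0.08 1.67]
(array([0.61661164, 0.19264437, 0.08644435]), np.float64(0.0008529990721044206)) [0.07948414 0.08871562 0.09262418]
```

View pics/s1.png

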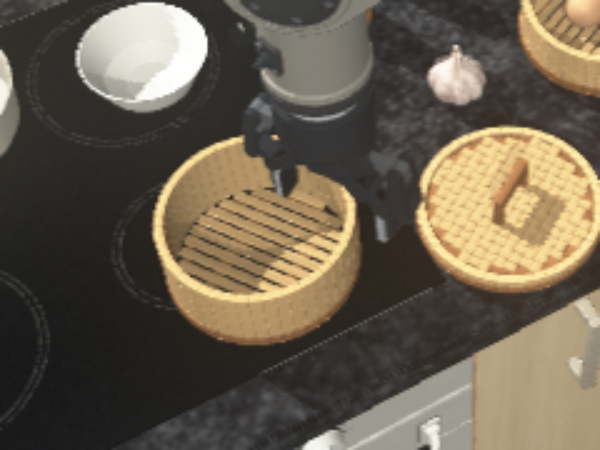

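The fingers straddle the basket's robot-side rim (inner finger near (285,180) in the crop, outer near (382,225)). I'll lower and pinch.

send_rows(increments=[0,0,0,0,0.08,0.5,1,0,0,0,0,0.08,1,1,0,0,0,0,0.08,1.4,1,0,0,0,0,0.08,1.65,1,0,0,0,0,0.08,1.65,1,0,0,0,0,0.08,1.65,0,0,0,0,0,0.08,1.65,0,0,0,0,0,0.08,1.65,0,0,0,0,0,0.08,1.65,0,0,0,0,0,0.08,1.65,0], grip_force=60)

```text
t: 3.15
eef_pos: [0.5442, 0.1667, 0.2375]
orientation: [3.142, 0.0, 1.872]
force: [-1.4, -0.9, 0.5]
grip_width: 0.0123
finger_force: 0.5
```

```bash
python3 -c "
from h import *
here()"
```

```text
t 3.15 grasp [0.5443 0.1667 0.0825] rpy [1.7999e+02 1.0000e-02 1.0724e+02] F [-1.4 -0.9  0.5] w 0.0123 q [-0.    0.57 -0.52  1.91  0.41  0.76 -0.46]
```

send_rows(increments=[0,0,0,0,0,0,0,0,0,0,0,0,0,0,0,0,0,0,0,0,0,0,0,0,0,0,-0.1,0,0,0,0,0,0,-0.3,0,0,0,0,0,0,-0.6,0,0,0,0,0,0,-1,0,0,0,0,0,0,-1.5,0,0,0,0,0,0,-2,0,0,0,0,0,0,-2.2,0])

```text
t: 4.15
eef_pos: [0.5449, 0.1673, 0.3507]
orientation: [3.137, -0.0, 1.872]
force: [0.6, 0.2, -1.9]
grip_width: 0.0082
finger_force: 57.4
```

```bash
cat >> h.py <<'E'
def ring(n,d,c,z0,z1,R=.1):
    W=cloud(n,d).reshape(-1,3); s=W[(np.hypot(W[:,0]-c[0],W[:,1]-c[1])<R)&(W[:,2]>z0)&(W[:,2]<z1)]
    r=hull(s[:,:2]); k=s[np.abs(np.hypot(*(s[:,:2]-r[0][:2]).T)-.082)<.006]
    A=np.c_[k[:,:2]-r[0][:2],np.ones(len(k))]; zc=np.linalg.lstsq(A,k[:,2],rcond=None)[0]
    print(n,'centre',r[0].round(4),'res',r[1].round(4),'n',len(k),'z',zc[2].round(4),'tiltdeg xy',np.degrees(zc[:2]).round(2)); return r[0]
E
python3 - <<'E'
from h import *
here(); plan([.52,-.03,.23],77); plan([.356,-.325,.23],47.6)
p,d=eyes.grab_frame('scene'); cv2.imwrite('pics/s2.png',p[:,:,::-1])
ring('scene',d,(.615,.195),.16,.21)
p,d=eyes.grab_frame('top')
ring('top',d,(.62,.19),.16,.21)
E
```

```text
t 4.15 grasp [0.5456 0.1675 0.1957] rpy [ 1.7972e+02 -1.0000e-02  1.0725e+02] F [ 0.6  0.2 -1.9] w 0.0082 q [ 0.06  0.43 -0.6   1.83  0.29  0.96 -0.36]
t 4.15 turn [ 0.04 -0.01  5.04] shift [-3.62 -1.64 -0.69]
t 4.15 turn [ 0.04 -0.02  9.94] shift [-8.28 -6.52 -0.72]
scene centre [0.62   0.1927 0.0882] res 0.0014 n 2146 z 0.1869 tiltdeg xy [0.79 2.  ]
top centre [0.6235 0.1909 0.0867] res 0.0022 n 947 z 0.1884 tiltdeg xy [ 0.57 -2.63]
```

View pics/s2.png

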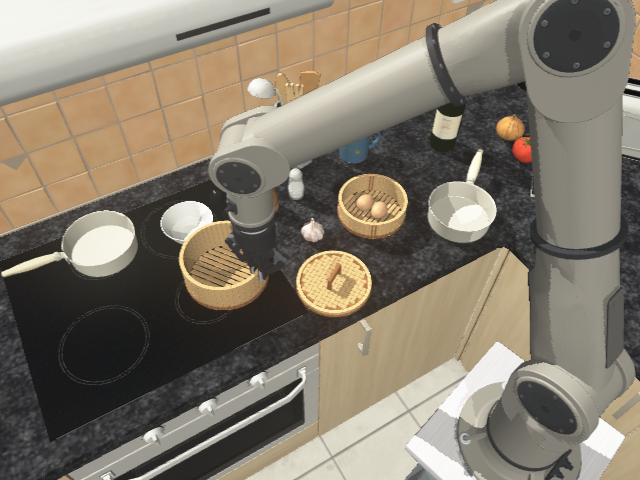

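The deep basket hangs in the gripper at about (225,265) and the others are undisturbed. I'll carry it to the pan.

send_rows(increments=[0,0,0.3,-0.2,-0.1,-0.1,0,0,0,0.8,-0.5,-0.25,-0.2,0,0,0,1.5,-1.1,-0.5,-0.4,0,0,0,2.3,-1.7,-0.8,-0.7,0,0,0,3.1,-2.3,-1.05,-0.7,0,0,0,3.9,-2.8,-1.25,-0.7,0,0,0,4.5,-3.2,-1.45,-0.7,0,0,0,4.8,-3.5,-1.6,-0.7,0,0,0,5,-3.62,-1.64,-0.7,0,0,0,5,-3.62,-1.64,-0.7,0])

```text
t: 5.25
eef_pos: [0.5196, -0.031, 0.382]
orientation: [-3.141, -0.0, 1.347]
force: [-0.6, 1.1, -1.2]
grip_width: 0.0084
finger_force: 57.4
```

```bash
python3 - <<'E'
from h import *
here(); plan([.45,-.2,.20],62); plan([.356,-.325,.18],47.6)
E
```

```text
t 5.25 grasp [ 0.5195 -0.031   0.227 ] rpy [-179.99   -0.     77.17] F [-0.6  1.1 -1.2] w 0.0084 q [ 0.32  0.28 -0.46  1.92  0.15  0.97 -0.42]
t 5.25 turn [-0.   -0.    2.53] shift [-3.6  -0.61  0.54]
t 5.25 turn [-0.    0.    4.93] shift [-6.46 -1.88  0.94]
```

send_rows(increments=[0,0,0.3,-0.3,-0.05,0,0,0,0,0.8,-0.9,-0.15,0.1,0,0,0,1.4,-1.7,-0.3,0.2,0,0,0,2.1,-2.6,-0.5,0.3,0,0,0,2.8,-3.6,-0.75,0.4,0,0,0,3.5,-4.6,-1.1,0.6,0,0,0,4.1,-5.4,-1.4,0.8,0,0,0,4.6,-6,-1.7,0.9,0,0,0,4.9,-6.4,-1.86,0.94,0,0,0,4.93,-6.46,-1.88,0.94,0])

```text
t: 6.25
eef_pos: [0.3552, -0.3265, 0.335]
orientation: [-3.141, 0.001, 0.828]
force: [-0.0, -0.1, -1.1]
grip_width: 0.0081
finger_force: 57.5
```

```bash
python3 - <<'E'
from h import *
here()
for n in('top','scene'):
    p,d=eyes.grab_frame(n); cv2.imwrite(f'pics/{n}3.png',p[:,:,::-1]); np.savez(f'pics/{n}3.npz',p=p,d=d)
    ring(n,d,(.416,-.382),.174,.195)
    ring(n,d,(.416,-.382),.05,.06)
E
```

```text
t 6.25 grasp [ 0.355  -0.3265  0.18  ] rpy [-1.7997e+02  4.0000e-02  4.7430e+01] F [-0.  -0.1 -1.1] w 0.0081 q [ 0.78  0.26 -0.19  2.06  0.07  0.83 -0.19]
top centre [ 0.4186 -0.3827  0.0863] res 0.0009 n 1192 z 0.1851 tiltdeg xy [0.66 0.33]
top centre [ 0.4179 -0.3826  0.0839] res 0.0022 n 161 z 0.0542 tiltdeg xy [0.39 0.58]
scene centre [ 0.4166 -0.3784  0.0872] res 0.0016 n 736 z 0.1841 tiltdeg xy [-0.19 -0.03]
scene centre [ 0.4138 -0.3765  0.0827] res 0.0014 n 140 z 0.0542 tiltdeg xy [-0.16  0.46]
```

View pics/top3.png

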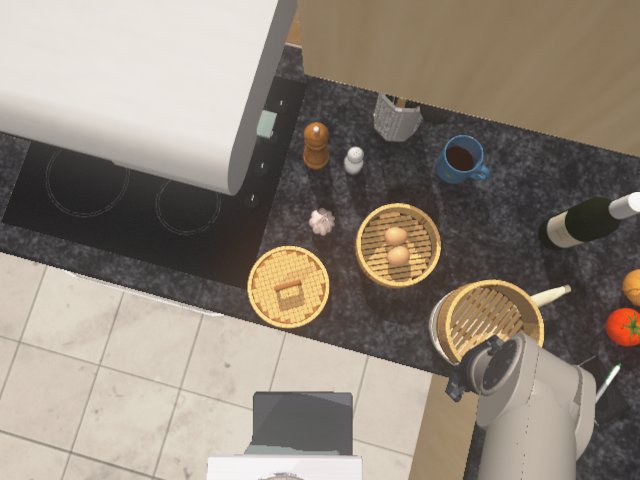

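The basket hangs over the pan with its rim centre at about (492,322), and the pan peeks out at (433,340). I'll refine both centres with the handle excluded.

```bash
cat >> h.py <<'E'
def fitr(n,d,c,z0,z1,r,tol=.006,ex=None):
    W=cloud(n,d).reshape(-1,3); W=W[(W[:,2]>z0)&(W[:,2]<z1)][:,:2]; c=np.array(c,float)
    for k in range(4):
        v=W-c; s=np.abs(np.hypot(*v.T)-r)<(.012 if k==0 else tol)
        if ex is not None: s&=np.abs((np.degrees(np.arctan2(v[:,1],v[:,0]))-ex+180)%360-180)>18
        P=W[s]; c=least_squares(lambda x:np.hypot(*(P-x).T)-r,c,loss='soft_l1',f_scale=.001).x
    a=np.histogram(np.degrees(np.arctan2(*(P-c).T[::-1])),8,(-180,180))[0]
    print(n,'c',c.round(4),len(P),a); return c
E
python3 - <<'E'
from h import *
for n in('top','scene'):
    d0=np.load(f'pics/{n}0.npz')['d']; d=np.load(f'pics/{n}3.npz')['d']
    W=cloud(n,d0).reshape(-1,3); s=W[(W[:,2]>.035)&(W[:,2]<.07)&(np.hypot(W[:,0]-.416,W[:,1]+.38)>.12)&(np.hypot(W[:,0]-.416,W[:,1]+.38)<.225)&(W[:,1]<-.4)&(W[:,0]>.35)]
    m=s.mean(0); print('handle',m.round(3)); ex=np.degrees(np.arctan2(m[1]+.38,m[0]-.416)); print(ex)
    p=fitr(n,d0,(.416,-.381),.050,.059,.0805,.005,ex); b=fitr(n,d,(.417,-.381),.18,.19,.082,.006)
    print('move',(p-b).round(4))
E
```

```text
handle [ 0.48  -0.529  0.059]
-66.64239272229679
top c [ 0.418  -0.3808] 450 [82 83 11 68 55 46 48 57]
top c [ 0.4188 -0.3819] 1016 [  0  95 205 186 166 184 180   0]
move [-0.0008  0.0011]
handle [ 0.476 -0.526  0.059]
-67.65255212438542
scene c [ 0.4141 -0.3777] 259 [28 54 10 54 33 21 32 27]
scene c [ 0.4159 -0.3768] 510 [ 73   0  46  95  64  96 121  15]
move [-0.0018 -0.0009]
```

send_rows(increments=[0,0,0,-0.02,-0.02,0.1,0,0,0,0,-0.02,-0.02,0.3,0,0,0,0,-0.02,-0.02,0.5,0,0,0,0,-0.02,-0.02,0.7,0,0,0,0,-0.02,-0.02,0.8,0,0,0,0,-0.02,-0.02,0.9,0,0,0,0,-0.02,-0.02,0.97,0,0,0,0,-0.02,-0.02,1.03,0,0,0,0,-0.02,-0.02,1.06,0,0,0,0,-0.02,-0.02,1.06,0])

```text
t: 7.35
eef_pos: [0.3552, -0.3248, 0.2821]
orientation: [-3.142, -0.0, 0.832]
force: [0.1, 0.8, -1.4]
grip_width: 0.0078
finger_force: 57.5
```

```bash
python3 - <<'E'
from h import *
here()
for n in('top','scene'):
    p,d=eyes.grab_frame(n)
    ring(n,d,(.416,-.382),.125,.138); fitr(n,d,(.417,-.381),.125,.138,.082)
cv2.imwrite('pics/s4.png',cv2.resize(p[120:300,380:640,::-1],None,fx=2.4,fy=2.4))
E
```

```text
t 7.35 grasp [ 0.3552 -0.3248  0.1271] rpy [-180.     -0.     47.66] F [ 0.1  0.8 -1.4] w 0.0078 q [ 0.77  0.34 -0.18  2.11  0.09  0.7  -0.22]
top centre [ 0.4195 -0.3809  0.086 ] res 0.001 n 975 z 0.1332 tiltdeg xy [0.41 0.26]
top c [ 0.4193 -0.3798] 975 [  0 111 196 176 151 181 160   0]
scene centre [ 0.4153 -0.3774  0.0868] res 0.0015 n 570 z 0.1325 tiltdeg xy [-0.   -0.06]
scene c [ 0.4152 -0.3759] 565 [ 70   0  56 101  71 113 129  25]
```

View pics/s4.png

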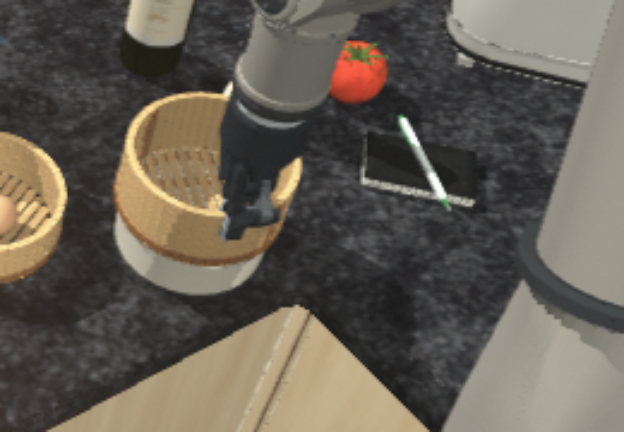

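The basket sits in the pan's rim, level. I'll lower the last millimetre, open and retreat.

send_rows(increments=[0,0,0,0,0,0.03,0,0,0,0,0,0,0.03,0.3,0,0,0,0,0,0.03,0.6,0,0,0,0,0,0.03,0.6,0,0,0,0,0,0.03,0.6,0,0,0,0,0,-0.5,0.7,0,0,0,0,0,-1.2,1,0,0,0,0,0,-2,1,0,0,0,0,0,-2.4,1,0,0,0,0,0,-2.4,1])

```text
t: 8.45
eef_pos: [0.356, -0.3253, 0.4055]
orientation: [3.135, -0.0, 0.832]
force: [-0.1, 0.5, -0.6]
grip_width: 0.0853
finger_force: 0.0
```

```bash
python3 - <<'E'
from h import *
here()
for n in('top','scene'):
    p,d=eyes.grab_frame(n)
    ring(n,d,(.416,-.382),.125,.138); fitr(n,d,(.417,-.381),.125,.138,.082)
plan([.55,-.10,.23],75);plan([.640,-.076,.20],82)
E
```

```text
t 8.45 grasp [ 0.3568 -0.326   0.2505] rpy [ 1.7962e+02 -2.0000e-02  4.7660e+01] F [-0.1  0.5 -0.6] w 0.0853 q [ 0.79  0.17 -0.2   1.99  0.04  0.98 -0.17]
top centre [ 0.4192 -0.381   0.0862] res 0.0004 n 993 z 0.1312 tiltdeg xy [0.2  0.08]
top c [ 0.4192 -0.3801] 993 [  0  64 184 170 148 165 168  94]
scene centre [ 0.416  -0.3776  0.0875] res 0.0008 n 667 z 0.1306 tiltdeg xy [0.09 0.17]
scene c [ 0.4145 -0.376 ] 655 [ 70  28  99  82  67  97 113  99]
t 8.55 turn [ 0.01  0.   -4.56] shift [ 5.95 -0.15  0.34]
t 8.55 turn [ 0.01  0.   -5.72] shift [7.51 0.86 0.94]
```

send_rows(increments=[0,0,-0.8,1,0.1,0,1,0,0,-1.6,2,0.2,0,1,0,0,-2.4,3,0.3,0,1,0,0,-3.2,4,0.4,0.1,1,0,0,-4,5,0.5,0.3,1,0,0,-4.8,6,0.65,0.5,1,0,0,-5.6,7,0.8,0.8,1,0,0,-5.8,7.5,0.86,1.3,1,0,0,-5.8,7.5,0.86,2,1,0,0,-5.8,7.5,0.86,2,1])

```text
t: 9.55
eef_pos: [0.6373, -0.0755, 0.2952]
orientation: [-3.129, 0.0, 1.442]
force: [-1.0, 0.2, -0.8]
grip_width: 0.0851
finger_force: 0.0
```

```bash
python3 - <<'E'
from h import *
here(); plan([.640,-.0755,.026],82.5)
p,d=eyes.grab_frame('scene'); cv2.imwrite('pics/s5.png',cv2.resize(p[130:300,230:430,::-1],None,fx=3,fy=3))
E
```

```text
t 9.55 grasp [ 0.6354 -0.0753  0.1403] rpy [-1.793e+02  1.000e-02  8.260e+01] F [-1.   0.2 -0.8] w 0.0851 q [ 0.31  0.57 -0.4   1.71  0.26  0.93 -0.32]
t 9.55 turn [-0.12  0.    0.02] shift [0.01 0.08 2.28]
```

View pics/s5.png

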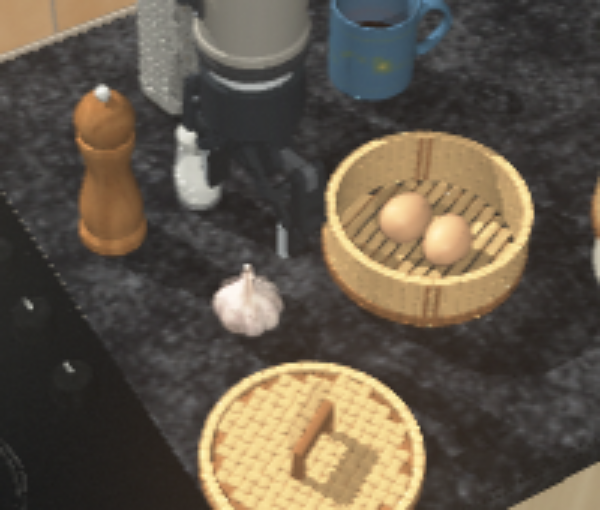

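send_rows(increments=[0,0,0,0,0,0.5,1,0,0,0,0,0,1,1,0,0,0,0,0,1.4,1,0,0,0,0,0,1.6,1,0,0,0,0,0,1.6,1,0,0,0,0,0,1.6,1])

```text
t: 10.2
eef_pos: [0.64, -0.077, 0.2237]
orientation: [3.14, 0.0, 1.439]
force: [0.3, 0.1, 0.3]
grip_width: 0.0858
finger_force: 0.0
```

```bash
python3 - <<'E'
from h import *
here(); plan([.640,-.0755,.026],82.5)
E
```

```text
t 10.20 grasp [ 0.6403 -0.077   0.0687] rpy [179.9    0.    82.42] F [0.3 0.1 0.3] w 0.0858 q [ 0.29  0.66 -0.37  1.74  0.31  0.79 -0.36]
t 10.2 turn [ 0.02  0.   -0.01] shift [ 0.03 -0.01  0.85]
```

send_rows(increments=[0,0,0,0.03,0,0.4,1,0,0,0,0.03,0,0.7,1,0,0,0,0.03,0,0.85,1,0,0,0,0.03,0,0.85,1,0,0,0,0.03,0,0.85,0,0,0,0,0.03,0,0.85,0,0,0,0,0.03,0,0.85,0,0,0,0,0.03,0,0.85,0,0,0,0,0.03,0,0.85,0,0,0,0,0.03,0,0.85,0], grip_force=25)

```text
t: 11.2
eef_pos: [0.6401, -0.0751, 0.1809]
orientation: [3.14, 0.0, 1.439]
force: [-0.7, 0.6, 4.7]
grip_width: 0.0564
finger_force: 26.1
```

send_rows(increments=[0,0,0,0,0,-0.2,0,0,0,0,0,0,-0.6,0,0,0,0,0,0,-1.2,0,0,0,0,0,0,-2,0,0,0,0,0,0,-2.8,0,0,0,0,0,0,-3.5,0,0,0,0,0,0,-4,0,0,0,0,0,0,-4.2,0,0,0,0,0,0,-4.2,0])

```text
t: 12.1
eef_pos: [0.64, -0.075, 0.3914]
orientation: [3.138, -0.0, 1.439]
force: [-0.2, -0.3, -0.5]
grip_width: 0.0567
finger_force: 26.8
```

```bash
python3 - <<'E'
from h import *
here(); plan([.4168,-.378,.235],47.8)
E
```

```text
t 12.10 grasp [ 0.6405 -0.0751  0.2364] rpy [179.82  -0.    82.46] F [-0.2 -0.3 -0.5] w 0.0567 q [ 0.33  0.47 -0.43  1.62  0.21  1.09 -0.29]
t 12.1 turn [ 0.03 -0.01  5.78] shift [-6.59 -3.63  0.02]
```

send_rows(increments=[0,0,0.4,-0.4,-0.2,0,0,0,0,1.1,-1.1,-0.6,0,0,0,0,1.9,-1.9,-1.1,0,0,0,0,2.7,-2.8,-1.6,0,0,0,0,3.5,-3.7,-2.1,0,0,0,0,4.3,-4.6,-2.6,0,0,0,0,5,-5.4,-3,0,0,0,0,5.5,-6.1,-3.4,0,0,0,0,5.78,-6.59,-3.63,0,0,0,0,5.78,-6.59,-3.63,0,0])

```text
t: 13.1
eef_pos: [0.4119, -0.3823, 0.3877]
orientation: [-3.138, 0.003, 0.824]
force: [0.4, 0.1, -0.1]
grip_width: 0.0563
finger_force: 26.8
```

send_rows(increments=[0,0,0,0,0,0.2,0,0,0,0,0,0,0.5,0,0,0,0,0,0,0.9,0,0,0,0,0,0,1.1,0,0,0,0,0,0,1.1,0,0,0,0,0,0,1.1,0])

```text
t: 13.7
eef_pos: [0.4171, -0.3774, 0.3345]
orientation: [-3.141, -0.0, 0.835]
force: [-0.3, 0.8, 0.1]
grip_width: 0.0566
finger_force: 26.8
```

```bash
python3 - <<'E'
from h import *
here(); plan([.4168,-.378,.088],47.8)
p,d=eyes.grab_frame('scene'); cv2.imwrite('pics/s6.png',cv2.resize(p[120:300,380:640,::-1],None,fx=2.4,fy=2.4))
E
```

```text
t 13.70 grasp [ 0.417  -0.3773  0.1795] rpy [-1.7997e+02 -2.0000e-02  4.7850e+01] F [-0.3  0.8  0.1] w 0.0566 q [ 0.79  0.38 -0.2   1.89  0.1   0.88 -0.2 ]
t 13.7 turn [-0.01 -0.    0.01] shift [-0.01  0.01  1.83]
```

View pics/s6.png

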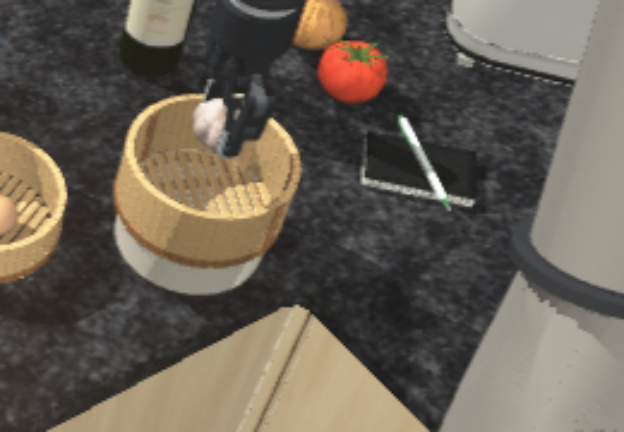

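The garlic is held at (212,120), above the middle of the basket. I'll lower and release.

send_rows(increments=[0,0,0,0,0,0.3,0,0,0,0,0,0,0.7,0,0,0,0,0,0,1.1,0,0,0,0,0,0,1.4,0,0,0,0,0,0,1.65,0,0,0,0,0,0,1.78,0,0,0,0,0,0,1.83,0,0,0,0,0,0,1.85,0,0,0,0,0,0,1.85,0])

```text
t: 14.65
eef_pos: [0.4168, -0.3781, 0.2427]
orientation: [3.141, -0.0, 0.834]
force: [0.5, 0.0, 0.3]
grip_width: 0.0564
finger_force: 26.8
```

send_rows(increments=[0,0,0,0,0,0,0.75,0,0,0,0,0,0,0.9,0,0,0,0,0,0,0.9,0,0,0,0,0,0,0.9,0,0,0,0,0,-0.4,0.9,0,0,0,0,0,-1.2,0.9,0,0,0,0,0,-2.1,0.9,0,0,0,0,0,-3,0.9,0,0,0,0,0,-3.4,0.9,0,0,0,0,0,-3.4,0.9])

```text
t: 15.65
eef_pos: [0.4174, -0.3784, 0.4162]
orientation: [3.134, -0.0, 0.834]
force: [-0.2, -0.4, 0.3]
grip_width: 0.0765
finger_force: 0.0
```

```bash
python3 - <<'E'
from h import *
here()
for n in('scene','top'):
    p,d=eyes.grab_frame(n); fitr(n,d,(.417,-.381),.125,.138,.082); fitr(n,d,(.5856,-.2336),.055,.07,.082)
    W=cloud(n,d).reshape(-1,3); s=W[(np.hypot(W[:,0]-.416,W[:,1]+.379)<.06)&(W[:,2]>.085)&(W[:,2]<.125)]; print('garlic',len(s),s.mean(0).round(3),s[:,2].max()) if len(s) else 0
    s=W[(np.hypot(W[:,0]-.5856,W[:,1]+.2336)<.055)&(W[:,2]>.035)&(W[:,2]<.056)]; print('eggs',cv2.minAreaRect((s[:,:2]*1000).astype(np.float32)))
cv2.imwrite('pics/t7.png',p[:,:,::-1])
plan([.589,-.151,.23],0);plan([.579,-.316,.23],0)
E
```

```text
t 15.65 grasp [ 0.4182 -0.3791  0.2612] rpy [ 1.7958e+02 -2.0000e-02  4.7780e+01] F [-0.2 -0.4  0.3] w 0.0765 q [ 0.8   0.29 -0.21  1.8   0.07  1.04 -0.18]
scene c [ 0.4147 -0.3759] 741 [ 75 100  95  91  65  95 112 108]
scene c [ 0.5822 -0.2301] 735 [ 77  83  98  98  73  85 113 108]
garlic 325 [ 0.412 -0.369  0.097] 0.11648174193540374
eggs ((582.2720336914062, -230.63380432128906), (78.82238006591797, 47.41642761230469), 5.102875709533691)
top c [ 0.4191 -0.3802] 1020 [108  36  47 169 151 170 171 168]
top c [ 0.5871 -0.2347] 1088 [128 140 152 144 132 119 136 137]
garlic 625 [ 0.419 -0.376  0.098] 0.12003461390589884
eggs ((587.822021484375, -235.15663146972656), (80.22152709960938, 48.04468536376953), 4.942096710205078)
t 15.75 turn [ 0.   -0.    7.96] shift [ 5.68 -0.49  0.54]
t 15.75 turn [ 0.   -0.    7.96] shift [3.1  1.58 0.54]
```

View pics/t7.png

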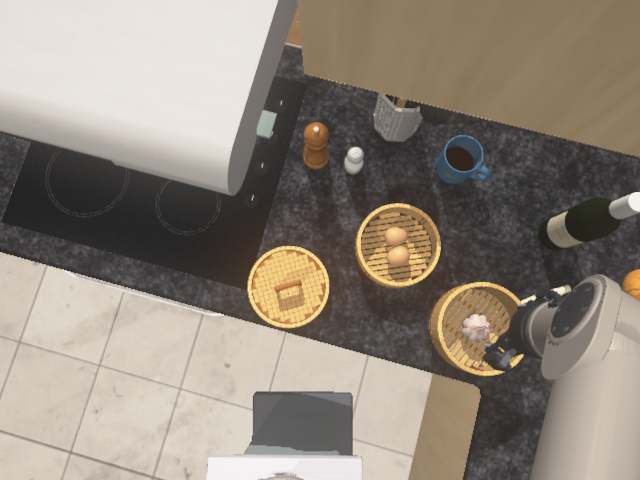

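The garlic sits upright in the middle of the seated deep basket at (475,328). Next is the egg basket, pinched at the +y end of its x axis.

```bash
python3 - <<'E'
from h import *
plan([.5776,-.1507,.16],5)
E
```

```text
t 15.75 turn [ 0.   -0.    7.13] shift [ 5.53 -0.67  1.94]
```

send_rows(increments=[0,0,0.9,0.8,-0.1,0,0.6,0,0,1.8,1.6,-0.2,0,0.6,0,0,2.7,2.4,-0.3,0,0.6,0,0,3.6,3.2,-0.4,0.2,0.6,0,0,4.5,4,-0.5,0.6,0.6,0,0,5.4,4.8,-0.6,1,0.6,0,0,6.3,5.4,-0.67,1.5,0.6,0,0,7.13,5.53,-0.67,1.85,0.6,0,0,7.13,5.53,-0.67,1.85,0.6,0,0,7.13,5.53,-0.67,1.85,0.6])

```text
t: 16.75
eef_pos: [0.5769, -0.1511, 0.3185]
orientation: [-3.141, 0.003, 0.089]
force: [0.3, -0.6, 0.1]
grip_width: 0.0513
finger_force: 0.0
```

```bash
python3 - <<'E'
from h import *
here(); plan([.5776,-.1507,.052],5)
p,d=eyes.grab_frame('scene'); cv2.imwrite('pics/s8.png',cv2.resize(p[110:300,260:480,::-1],None,fx=2.7,fy=2.7))
E
```

```text
t 16.75 grasp [ 0.5765 -0.1511  0.1635] rpy [-1.7998e+02  1.7000e-01  5.1200e+00] F [ 0.3 -0.6  0.1] w 0.0513 q [ 0.29  0.45 -0.18  1.82  0.1   0.89 -1.42]
t 16.75 turn [-0.    0.03  0.02] shift [ 0.02 -0.01  2.23]
```

View pics/s8.png

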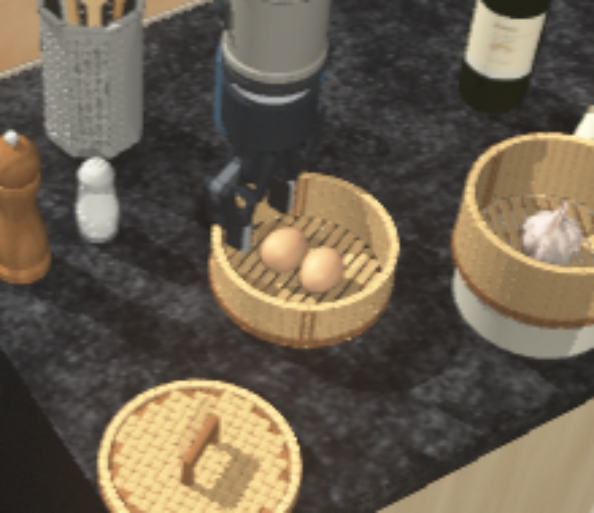

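The gripper straddles the far-left rim (fingers at (240,235) and (292,195)), clear of the eggs. I'll lower and pinch.

send_rows(increments=[0,0,0,0,0,0.4,0.6,0,0,0,0,0,0.9,0.6,0,0,0,0,0,1.4,0.6,0,0,0,0,0,1.8,0.6,0,0,0,0,0,2.1,0.6,0,0,0,0,0,2.22,0.6,0,0,0,0,0,2.22,0.6,0,0,0,0,0,2.22,0,0,0,0,0,0,2.22,0,0,0,0,0,0,2.22,0], grip_force=80)

```text
t: 17.8
eef_pos: [0.5779, -0.1507, 0.2096]
orientation: [3.141, -0.001, 0.087]
force: [-5.7, 0.4, 12.5]
grip_width: 0.0084
finger_force: 46.8
```

send_rows(increments=[0,0,0,0,0,0,0,0,0,0,0,0,0,0,0,0,0,0,0,0,0,0,0,0,0,0,0,0,0,0,0,0,0,-0.05,0,0,0,0,0,0,-0.15,0,0,0,0,0,0,-0.3,0,0,0,0,0,0,-0.45,0,0,0,0,0,0,-0.5,0,0,0,0,0,0,-0.5,0])

```text
t: 18.8
eef_pos: [0.5778, -0.1507, 0.2344]
orientation: [3.141, -0.001, 0.087]
force: [0.9, 0.8, -3.3]
grip_width: 0.0071
finger_force: 80.0
```

```bash
python3 - <<'E'
from h import *
here(); plan([.4097,-.2963,.23],5)
for n in('scene','top'):
    p,d=eyes.grab_frame(n)
    ring(n,d,(.5847,-.2324),.08,.098)
E
```

```text
t 18.80 grasp [ 0.578  -0.1507  0.0794] rpy [ 1.7998e+02 -7.0000e-02  5.0000e+00] F [ 0.9  0.8 -3.3] w 0.0071 q [ 0.28  0.56 -0.16  1.87  0.13  0.72 -1.45]
t 18.8 turn [ 0.   -0.01  0.  ] shift [-3.6   2.61 -3.02]
scene centre [ 0.5872 -0.2314  0.0867] res 0.0017 n 498 z 0.0867 tiltdeg xy [-0.04  0.31]
top centre [ 0.5915 -0.2363  0.0843] res 0.0008 n 450 z 0.0878 tiltdeg xy [-0.02  0.49]
```

send_rows(increments=[0,0,0,0,0,-0.2,0,0,0,0,0,0,-0.6,0,0,0,0,0,0,-1.1,0,0,0,0,0,0,-1.6,0,0,0,0,0,0,-2.1,0,0,0,0,0,0,-2.6,0,0,0,0,0,0,-2.9,0,0,0,0,0,0,-3,0,0,0,0,0,0,-3,0])

```text
t: 19.8
eef_pos: [0.5775, -0.1506, 0.384]
orientation: [3.141, -0.001, 0.087]
force: [0.3, -0.1, -2.4]
grip_width: 0.0072
finger_force: 80.2
```

send_rows(increments=[0,0,0,-0.2,0.15,0,0,0,0,0,-0.6,0.45,0,0,0,0,0,-1.1,0.8,0,0,0,0,0,-1.6,1.2,0,0,0,0,0,-2.1,1.55,0,0,0,0,0,-2.6,1.9,0,0,0,0,0,-3.1,2.25,0,0,0,0,0,-3.4,2.5,0,0,0,0,0,-3.58,2.6,0,0,0,0,0,-3.58,2.6,0,0])

```text
t: 20.8
eef_pos: [0.4089, -0.2966, 0.3828]
orientation: [-3.141, 0.002, 0.084]
force: [-0.4, -0.3, -2.6]
grip_width: 0.0072
finger_force: 80.5
```

send_rows(increments=[0,0,0,0,0,0.15,0,0,0,0,0,0,0.3,0,0,0,0,0,0,0.4,0,0,0,0,0,0,0.4,0,0,0,0,0,0,0.4,0])

```text
t: 21.3
eef_pos: [0.4109, -0.2954, 0.3634]
orientation: [-3.141, 0.0, 0.088]
force: [0.4, -0.3, -2.1]
grip_width: 0.007
finger_force: 80.5
```

```bash
python3 - <<'E'
from h import *
s=here(); z=s['eef_pos'][2]-.155+.01
for n in('scene','top'):
    p,d=eyes.grab_frame(n); np.savez(f'pics/{n}9.npz',p=p,d=d)
    ring(n,d,(.417,-.38),z-.006,z+.008); fitr(n,d,(.417,-.380),z-.006,z+.006,.082)
    if n=='scene': cv2.imwrite('pics/s9.png',cv2.resize(p[80:300,340:640,::-1],None,fx=2.4,fy=2.4))
E
```

```text
t 21.30 grasp [ 0.4109 -0.2954  0.2084] rpy [-1.7998e+02  2.0000e-02  5.0600e+00] F [ 0.4 -0.3 -2.1] w 0.007 q [ 0.6   0.25 -0.11  1.99  0.04  0.9  -1.02]
scene centre [ 0.4202 -0.3748  0.0862] res 0.0012 n 517 z 0.2166 tiltdeg xy [0.22 0.13]
scene c [ 0.4202 -0.3743] 514 [ 77  88  22  21  70  53  81 102]
top centre [ 0.4239 -0.3791  0.0863] res 0.0003 n 631 z 0.2168 tiltdeg xy [0.48 0.29]
top c [ 0.4243 -0.3783] 631 [  0   0 118 197 179 137   0   0]
```

View pics/s9.png

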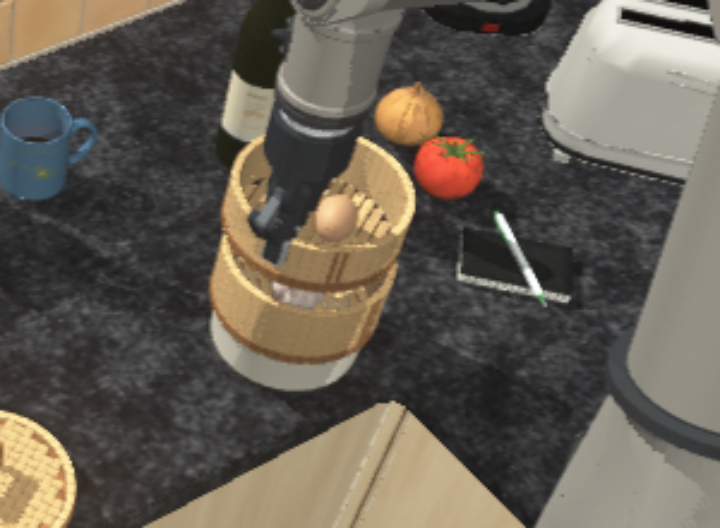

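The egg basket hangs level above the deep basket, about 5 mm too far in +x. I'll correct that, lower to just above contact and check.

send_rows(increments=[0,0,0,-0.05,0.01,0.05,0,0,0,0,-0.11,0.02,0.15,0,0,0,0,-0.11,0.02,0.25,0,0,0,0,-0.11,0.02,0.35,0,0,0,0,-0.11,0.02,0.38,0,0,0,0,-0.11,0.02,0.38,0,0,0,0,-0.11,0.02,0.38,0])

```text
t: 22.1
eef_pos: [0.4053, -0.2973, 0.3447]
orientation: [3.142, -0.0, 0.087]
force: [0.4, -0.5, -2.7]
grip_width: 0.0071
finger_force: 80.4
```

```bash
python3 - <<'E'
from h import *
s=here(); z=s['eef_pos'][2]-.155+.009
for n in('scene','top'):
    p,d=eyes.grab_frame(n)
    ring(n,d,(.417,-.38),z-.006,z+.006); fitr(n,d,(.417,-.380),z-.006,z+.006,.082)
E
```

```text
t 22.10 grasp [ 0.4054 -0.2973  0.1897] rpy [ 1.80e+02 -1.00e-02  5.01e+00] F [ 0.4 -0.5 -2.7] w 0.0071 q [ 0.6   0.27 -0.11  2.02  0.04  0.86 -1.01]
scene centre [ 0.4142 -0.3772  0.0871] res 0.0018 n 522 z 0.1976 tiltdeg xy [-0.    0.23]
scene c [ 0.4145 -0.3757] 513 [79 92 17 23 74 50 79 99]
top centre [ 0.4184 -0.381   0.0864] res 0.0004 n 644 z 0.1977 tiltdeg xy [0.51 0.33]
top c [ 0.4187 -0.3799] 642 [  0   0 140 194 173 135   0   0]
```

send_rows(increments=[0,0,0,0,0,0.05,0,0,0,0,0,0,0.1,0,0,0,0,0,0,0.15,0,0,0,0,0,0,0.19,0,0,0,0,0,0,0.21,0,0,0,0,0,0,0.21,0])

```text
t: 22.8
eef_pos: [0.4053, -0.2972, 0.3341]
orientation: [-3.141, 0.0, 0.087]
force: [-1.7, 0.9, -2.3]
grip_width: 0.0071
finger_force: 80.5
```

```bash
python3 - <<'E'
from h import *
s=here()
for n in('scene','top'):
    p,d=eyes.grab_frame(n)
    ring(n,d,(.417,-.38),.181,.195); fitr(n,d,(.417,-.380),.181,.195,.082)
E
```

```text
t 22.80 grasp [ 0.4052 -0.2971  0.1791] rpy [-1.7999e+02  1.0000e-02  5.0100e+00] F [-1.7  0.9 -2.3] w 0.0071 q [ 0.6   0.29 -0.11  2.03  0.04  0.83 -1.01]
scene centre [ 0.4149 -0.3767  0.0864] res 0.0017 n 556 z 0.1867 tiltdeg xy [0.08 0.15]
scene c [ 0.4141 -0.3756] 546 [ 81  97  22  21  78  50  86 111]
top centre [ 0.4189 -0.3807  0.0859] res 0.0004 n 634 z 0.1869 tiltdeg xy [0.57 0.2 ]
top c [ 0.4185 -0.3798] 633 [  0   0 144 188 170 131   0   0]
```

Seated to within a millimetre. I'll release and retreat.

send_rows(increments=[0,0,0,0,0,0.01,0.2,0,0,0,0,0,0.01,0.4,0,0,0,0,0,0.01,0.5,0,0,0,0,0,0.01,0.5,0,0,0,0,0,0.01,0.5,0,0,0,0,0,-0.4,0.5,0,0,0,0,0,-1,0.5,0,0,0,0,0,-1.6,0.5,0,0,0,0,0,-1.8,0.5,0,0,0,0,0,-1.8,0.5])

```text
t: 23.9
eef_pos: [0.4055, -0.2974, 0.4256]
orientation: [3.14, -0.003, 0.087]
force: [0.1, 0.3, 0.0]
grip_width: 0.0425
finger_force: 0.0
```

```bash
python3 - <<'E'
from h import *
s=here()
for n in('scene','top'):
    p,d=eyes.grab_frame(n)
    ring(n,d,(.417,-.38),.181,.195); fitr(n,d,(.417,-.380),.181,.195,.082)
    fitr(n,d,(.5006,-.0053),.020,.032,.086,.004)
    W=cloud(n,d).reshape(-1,3); q=W[(np.hypot(W[:,0]-.5006,W[:,1]+.0053)<.05)&(W[:,2]>.055)&(W[:,2]<.07)]; print(cv2.minAreaRect((q[:,:2]*1000).astype(np.float32)))
plan([.5006,-.005,.25],105.5)
E
```

```text
t 23.90 grasp [ 0.406  -0.2977  0.2706] rpy [ 1.7988e+02 -1.5000e-01  5.0000e+00] F [0.1 0.3 0. ] w 0.0425 q [ 0.61  0.18 -0.11  1.93  0.02  1.03 -1.  ]
scene centre [ 0.4137 -0.3767  0.0863] res 0.0009 n 687 z 0.1866 tiltdeg xy [ 0.19 -0.08]
scene c [ 0.4137 -0.3753] 663 [ 83  99  51  29  74  99 114 114]
scene c [ 0.4994 -0.0042] 457 [ 63  38  38  26  30  60 102 100]
((498.0496520996094, -3.052562713623047), (10.74538803100586, 55.18385314941406), 16.58249855041504)
top centre [ 0.4181 -0.3801  0.0857] res 0.0003 n 608 z 0.1872 tiltdeg xy [ 0.38 -0.01]
top c [ 0.4181 -0.3798] 608 [  0   0   0 108 172 181  81  66]
top c [ 0.5004 -0.0058] 477 [34 64 91 97 85 56 30 20]
((503.08843994140625, -7.260059356689453), (10.407475471496582, 55.169921875), 16.163772583007812)
t 24.0 turn [-1.000e-02  0.000e+00 -1.675e+01] shift [ 2.42 -5.65  0.37]
```

send_rows(increments=[0,0,-1.3,0.2,-0.4,0,0.6,0,0,-2.6,0.4,-0.9,0,0.6,0,0,-3.9,0.6,-1.3,0,0.6,0,0,-5.2,0.8,-1.8,0,0.6,0,0,-6.5,1,-2.2,0,0.6,0,0,-7.8,1.2,-2.7,0,0.6,0,0,-9.1,1.4,-3.1,0,0.6,0,0,-10.4,1.6,-3.6,0,0.6,0,0,-11.7,1.8,-4,0,0.6,0,0,-13,2,-4.5,0,0.6])

```text
t: 25.0
eef_pos: [0.485, -0.064, 0.4224]
orientation: [-3.139, -0.0, 1.454]
force: [0.7, -0.2, 0.1]
grip_width: 0.0514
finger_force: 0.0
```

```bash
python3 -c "
from h import *
here(); plan([.5005,-.005,.15],106.4)"
```

```text
t 25.00 grasp [ 0.4845 -0.0639  0.2674] rpy [-179.82   -0.     83.29] F [ 0.7 -0.2  0.1] w 0.0514 q [ 0.39  0.18 -0.44  1.94  0.09  1.04 -0.2 ]
t 25.0 turn [-0.03 -0.01 -3.85] shift [1.21 0.18 2.35]
```

send_rows(increments=[0,0,-1.2,0.4,0.1,0.2,0.6,0,0,-2.4,0.8,0.15,0.6,0.6,0,0,-3.6,1.1,0.18,1.1,0.6,0,0,-3.85,1.21,0.18,1.6,0.6,0,0,-3.85,1.21,0.18,2.1,0.6,0,0,-3.85,1.21,0.18,2.35,0.6,0,0,-3.85,1.21,0.18,2.35,0.6,0,0,-3.85,1.21,0.18,2.35,0.6])

```text
t: 25.8
eef_pos: [0.5016, -0.0056, 0.3068]
orientation: [-3.141, -0.0, 1.852]
force: [-0.1, -0.0, 0.6]
grip_width: 0.0512
finger_force: 0.0
```

```bash
python3 - <<'E'
from h import *
here(); plan([.5005,-.005,.056],106.4)
p,d=eyes.grab_frame('scene'); cv2.imwrite('pics/s10.png',cv2.resize(p[170:340,250:450,::-1],None,fx=3,fy=3))
E
```

```text
t 25.80 grasp [ 0.5016 -0.0055  0.1518] rpy [-1.7998e+02 -2.0000e-02  1.0609e+02] F [-0.1 -0.   0.6] w 0.0512 q [ 0.3   0.36 -0.49  2.03  0.24  0.8  -0.05]
t 25.8 turn [-0.   -0.   -0.05] shift [ 0.02 -0.02  1.92]
```

View pics/s10.png

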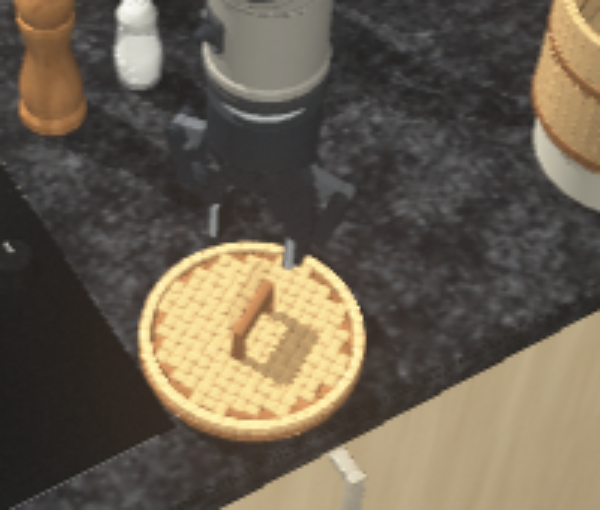

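The fingers sit either side of the bar. I'll lower and grip.

send_rows(increments=[0,0,-0.05,0,-0.02,0.4,0.6,0,0,-0.05,0,-0.02,0.9,0.6,0,0,-0.05,0,-0.02,1.4,0.6,0,0,-0.05,0,-0.02,1.75,0.6,0,0,-0.05,0,-0.02,1.9,0.6,0,0,-0.05,0,-0.02,1.92,0.6,0,0,-0.05,0,-0.02,1.92,0.6,0,0,-0.05,0,-0.02,1.92,0,0,0,-0.05,0,-0.02,1.92,0,0,0,-0.05,0,-0.02,1.92,0], grip_force=60)

```text
t: 26.85
eef_pos: [0.5008, -0.0057, 0.2114]
orientation: [3.141, 0.001, 1.857]
force: [-7.6, -1.1, 14.1]
grip_width: 0.0087
finger_force: 60.3
```

send_rows(increments=[0,0,0,0,0,0,0,0,0,0,0,0,0,0,0,0,0,0,0,0,0,0,0,0,0,0,-0.1,0,0,0,0,0,0,-0.4,0,0,0,0,0,0,-1,0,0,0,0,0,0,-1.8,0,0,0,0,0,0,-2.6,0,0,0,0,0,0,-3.3,0,0,0,0,0,0,-3.8,0,0,0,0,0,0,-3.8,0])

```text
schema error: expected 1 to 10 rows
```

```bash
python3 - <<'E'
from h import *
here(); plan([.4162,-.3785,.28],64)
E
```

```text
t 26.85 grasp [ 0.501  -0.0057  0.0564] rpy [1.7994e+02 3.0000e-02 1.0640e+02] F [-7.6 -1.1 14.1] w 0.0087 q [ 0.23  0.51 -0.42  2.09  0.36  0.61 -0.16]
t 26.85 turn [0.01 0.   7.07] shift [-6.68 -3.72 -4.47]
```

send_rows(increments=[0,0,0,0,0,0,0,0,0,0,0,0,0,0,0,0,0,0,0,-0.1,0,0,0,0,0,0,-0.4,0,0,0,0,0,0,-1,0,0,0,0,0,0,-1.8,0,0,0,0,0,0,-2.7,0,0,0,0,0,0,-3.6,0,0,0,0,0,0,-4.2,0,0,0,0,0,0,-4.4,0])

```text
t: 27.85
eef_pos: [0.501, -0.0054, 0.4343]
orientation: [3.136, 0.002, 1.857]
force: [-0.2, 0.1, -2.2]
grip_width: 0.0088
finger_force: 58.6
```

send_rows(increments=[0,0,0.4,-0.3,-0.2,0,0,0,0,1,-0.8,-0.4,0,0,0,0,1.8,-1.5,-0.8,0,0,0,0,2.7,-2.3,-1.2,0,0,0,0,3.6,-3.2,-1.7,0,0,0,0,4.5,-4.1,-2.2,0,0,0,0,5.4,-5,-2.7,0,0,0,0,6.2,-5.8,-3.2,0,0,0,0,6.8,-6.4,-3.55,0,0,0,0,7.05,-6.68,-3.72,0,0])

```text
t: 28.85
eef_pos: [0.4129, -0.383, 0.4281]
orientation: [-3.137, 0.001, 1.109]
force: [0.1, -0.0, -1.0]
grip_width: 0.0089
finger_force: 58.6
```

send_rows(increments=[0,0,0,0,0,0.1,0,0,0,0,0,0,0.25,0,0,0,0,0,0,0.4,0,0,0,0,0,0,0.4,0,0,0,0,0,0,0.4,0])

```text
t: 29.35
eef_pos: [0.4169, -0.3775, 0.4104]
orientation: [-3.141, -0.0, 1.121]
force: [0.7, -1.5, -0.7]
grip_width: 0.0087
finger_force: 58.6
```

```bash
cat > lid.py <<'E'
from h import *
s=here(); g=s['eef_pos'][2]-.155
for n in('scene','top'):
    p,d=eyes.grab_frame(n); W=cloud(n,d).reshape(-1,3)
    zt=g-.028
    k=W[(np.hypot(W[:,0]-.416,W[:,1]+.378)<.095)&(W[:,2]>zt-.008)&(W[:,2]<zt+.008)]
    A=np.c_[k[:,:2]-[.416,-.378],np.ones(len(k))]; f=np.linalg.lstsq(A,k[:,2],rcond=None)[0]
    x,e=hull(k[:,:2]); print(n,'lid top z',f[2].round(4),'tilt',np.degrees(f[:2]).round(2),'hull',x.round(4),e.round(4)); 
    fitr(n,d,(.416,-.378),zt-.006,zt+.006,.0855,.004)
    if n=='scene': cv2.imwrite(f'pics/lid{s["t"]:.0f}.png',cv2.resize(p[80:300,340:640,::-1],None,fx=2.4,fy=2.4))
E
python3 lid.py; ls pics
```

```text
t 29.35 grasp [ 0.4169 -0.3774  0.2554] rpy [-1.7996e+02 -2.0000e-02  6.4230e+01] F [ 0.7 -1.5 -0.7] w 0.0087 q [ 0.78  0.3  -0.2   1.81  0.07  1.04  0.11]
scene lid top z 0.2249 tilt [0.05 0.05] hull [ 0.4153 -0.3737  0.0866] 0.0011
scene c [ 0.4161 -0.3758] 392 [39 26  5 30 41 74 95 82]
top lid top z 0.2254 tilt [ 0.17 -0.09] hull [ 0.4194 -0.3775  0.0861] 0.0004
top c [ 0.4191 -0.3814] 807 [ 58   1   0  72 153 196 203 124]
lid29.png
s1.png
s10.png
s2.png
s4.png
s5.png
s6.png
s8.png
s9.png
scene0.npz
scene0.png
scene3.npz
scene3.png
scene9.npz
t7.png
top0.npz
top0.png
top3.npz
top3.png
top9.npz
```

send_rows(increments=[0,0,0,-0.03,0,0.05,0,0,0,0,-0.055,0,0.1,0,0,0,0,-0.055,0,0.17,0,0,0,0,-0.055,0,0.18,0,0,0,0,-0.055,0,0.18,0,0,0,0,-0.055,0,0.18,0])

```text
t: 30.05
eef_pos: [0.4153, -0.3811, 0.4017]
orientation: [3.142, -0.0, 1.119]
force: [0.8, -0.2, -1.5]
grip_width: 0.0089
finger_force: 58.6
```

```bash
python3 lid.py
```

```text
t 30.05 grasp [ 0.4153 -0.3811  0.2467] rpy [180.    -0.    64.11] F [ 0.8 -0.2 -1.5] w 0.0089 q [ 0.79  0.31 -0.19  1.82  0.07  1.02  0.12]
scene lid top z 0.2162 tilt [ 0.06 -0.02] hull [ 0.414  -0.3779  0.0869] 0.0009
scene c [ 0.4148 -0.3792] 397 [50 25  7 31 33 74 96 81]
top lid top z 0.2163 tilt [0.12 0.01] hull [ 0.4179 -0.3814  0.0862] 0.0004
top c [ 0.4181 -0.3842] 768 [ 84   3   0  65 125 177 178 136]
```

View pics/lid30.png

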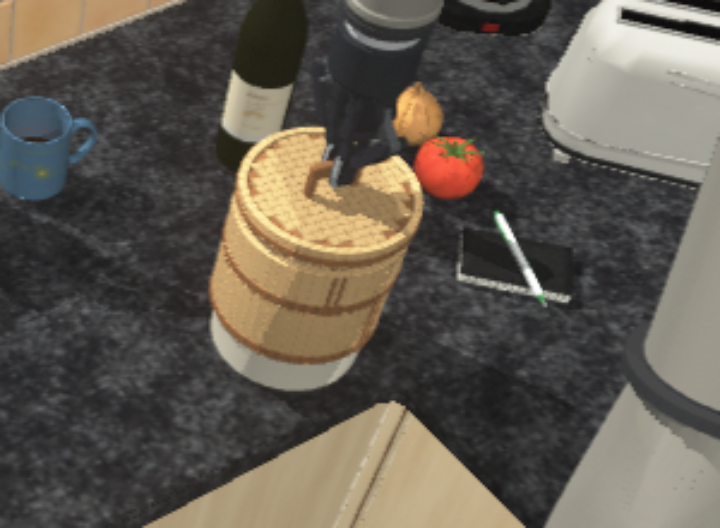

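The lid is nearly centred and level above the tower. I'll make a small correction and lower.

send_rows(increments=[0,0,0,0.02,-0.01,0.03,0,0,0,0,0.02,-0.01,0.07,0,0,0,0,0.02,-0.01,0.11,0,0,0,0,0.02,-0.01,0.15,0,0,0,0,0.02,-0.01,0.18,0,0,0,0,0.02,-0.01,0.2,0,0,0,0,0.02,-0.01,0.2,0])

```text
t: 30.85
eef_pos: [0.4153, -0.38, 0.3916]
orientation: [-3.142, -0.0, 1.119]
force: [-0.0, 0.2, -0.9]
grip_width: 0.0089
finger_force: 58.6
```

```bash
python3 lid.py
```

```text
t 30.85 grasp [ 0.4152 -0.38    0.2366] rpy [-180.    -0.    64.1] F [-0.   0.2 -0.9] w 0.0089 q [ 0.79  0.32 -0.19  1.83  0.07  1.    0.11]
scene lid top z 0.2061 tilt [0.06 0.03] hull [ 0.4137 -0.3767  0.087 ] 0.0008
scene c [ 0.415  -0.3784] 384 [48 26  5 25 37 71 90 82]
top lid top z 0.2062 tilt [0.09 0.03] hull [ 0.4179 -0.3801  0.0858] 0.0004
top c [ 0.418  -0.3832] 760 [ 81   0   0  69 124 177 178 131]
```

send_rows(increments=[0,0,0,0,0,0,0.2,0,0,0,0,0,0,0.4,0,0,0,0,0,0,0.5,0,0,0,0,0,0,0.5,0,0,0,0,0,0,0.5,0,0,0,0,0,-0.3,0.5,0,0,0,0,0,-0.9,0.5,0,0,0,0,0,-1.7,0.5,0,0,0,0,0,-2.2,0.5,0,0,0,0,0,-2.2,0.5])

```text
t: 31.95
eef_pos: [0.4159, -0.3803, 0.5061]
orientation: [3.134, 0.002, 1.119]
force: [0.5, -0.5, 0.1]
grip_width: 0.0427
finger_force: 0.0
```

```bash
cat > fin.py <<'E'
from h import *
here()
for n in('scene','top'):
    p,d=eyes.grab_frame(n); W=cloud(n,d).reshape(-1,3)
    k=W[(np.hypot(W[:,0]-.416,W[:,1]+.378)<.095)&(W[:,2]>.198)&(W[:,2]<.214)]
    A=np.c_[k[:,:2]-[.416,-.378],np.ones(len(k))]; f=np.linalg.lstsq(A,k[:,2],rcond=None)[0]
    x,e=hull(k[:,:2]); print(n,'lid z',f[2].round(4),'tilt',np.degrees(f[:2]).round(2),x.round(4),e.round(4))
    b=W[(np.hypot(W[:,0]-.416,W[:,1]+.378)<.05)&(W[:,2]>.228)&(W[:,2]<.25)]; print('bar z',np.percentile(b[:,2],95).round(4) if len(b) else None)
    for nm,c,z0,z1,R in(("mill",(.79,-.063),.1,.2,.06),("salt",(.77,-.144),.05,.1,.04)):
        q=W[(np.hypot(W[:,0]-c[0],W[:,1]-c[1])<R)&(W[:,2]>z0)&(W[:,2]<z1)]; print(nm,len(q),q[:,:2].mean(0).round(4) if len(q) else 0)
    if n=='scene': cv2.imwrite('pics/fin.png',p[:,:,::-1])
E
python3 fin.py
```

```text
t 31.95 grasp [ 0.4168 -0.3811  0.3511] rpy [1.7958e+02 1.0000e-01 6.4100e+01] F [ 0.5 -0.5  0.1] w 0.0427 q [ 0.79  0.22 -0.19  1.69  0.05  1.23  0.14]
scene lid z 0.2058 tilt [ 0.23 -0.34] [ 0.414  -0.3763  0.0875] 0.0008
bar z 0.2432
mill 457 [ 0.781  -0.0546]
salt 230 [ 0.7637 -0.1379]
top lid z 0.2059 tilt [ 0.1  -0.15] [ 0.418  -0.3797  0.0864] 0.0003
bar z 0.2437
mill 572 [ 0.7879 -0.0663]
salt 289 [ 0.769  -0.1458]
```

View pics/fin.png

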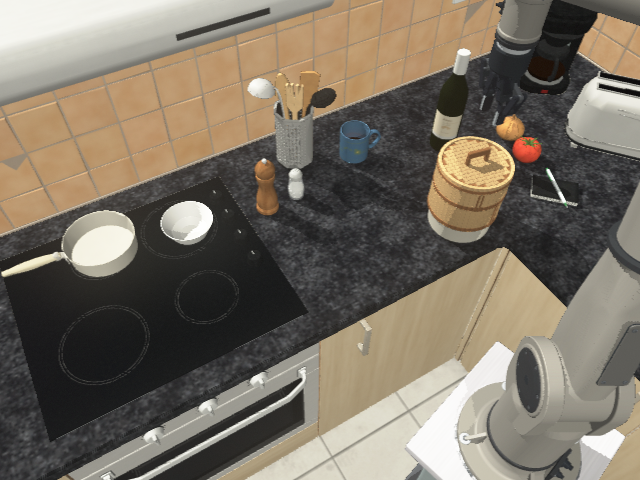

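The tower at (468,190) stands square with the lid home, and the mill and salt are unmoved. I'll hand it in.

```bash
python3 -c "
from station import bot
print(bot.sign_off())"
```

```text
the job is handed in; nothing more can be done
None
```

The steamer is stacked on the saucepan in the order asked (deep basket, garlic, egg basket, lid), and the job was handed in at about 32 s. The last camera check showed the lid seated and level to within half a degree, and the pepper mill and salt shaker where they were.

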